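# Put the red marker away in the tilt-out bin

## Robot

A 7-joint arm with a two-finger parallel gripper is mounted at the origin on a cart in front of the work surface, level with it; the furniture and walls round the work are solid. World frame = base frame: x ahead of the robot, y to its left, z up, the work surface at z = 0. Lengths are in m, angles in rad, forces in N, time in s.
With the tool pointing down it reaches from about 0.425 to 1.025 m from the base axis. Payload 9.4 kg.
Tool frame: the origin (TCP) lies midway between the tips of the shut fingers; the grasp point (between the pads) lies 19 mm behind it; z points along the fingers, y is the line along which they close (so a half turn about z gives the same grasp; the last joint's range is limited). The gripper opens to 93 mm and grips with 3 to 60 N. Pads are 15 mm wide; open, the fingers measure 128 mm over their backs; the gripper's body (75 mm by 188 mm) begins 65 mm behind the grasp point.
Start: joints at [-1.199, 0.599, -0.003, 1.599, 0.002, 0.943, -0.08], TCP at [0.315, 0.653, 0.219] pointing down, gripper open.
Joint ranges: [-2.57, 2.57], [-0.35, 1.97], [-1.29, 1.29], [0.11, 2.56], [-1.05, 4.19], [0.11, 1.86], [-2.63, 2.63]. Speed limits (rad/s): [2.22, 2.22, 3.01, 3.01, 3.14, 3.14, 3.14].

## Interface

Orientations are given as a unit quaternion [w, x, y, z].
In Python, from plant import manip gives the robot as it stands. The module is installed in compiled form; this text tells all that it offers.
- The arm moves only by the tool servo_tool, never from a script. Its argument "steps" is a list of rows, each an object of numbers: "dx", "dy", "dz": the shift along the tool's x, y, z in cm; "twist": the turn about the tool's z in rad; "grip": the opening, from 0 (shut) to 1 (fully open). A call has 1 to 10 rows; each row is the pose to reach, as a shift and turn from the pose commanded when the call began, along the tool's axes at that moment; what a row does not reach only later rows make up. A row lasts 1/12 s, in which the tool goes at most 41.7 mm and 7.16 degrees, less where a joint would pass 70% of its speed; a pose out of reach is approached as far as the arm can. A call with a gripper value outside its range is refused whole. The fingers move at their own pace and stop on an object; "grip_force" is the grip in N (left out, the last holds). Time passes only in rows, so rows that repeat a pose let the fingers close. It gives the time, the measured TCP pose, the force, the opening and the grip force at its end, in the units of the state.
- manip.sense(): the state, without advancing time (a new reading comes with each control period).
- manip.camera(name): name is "scene" or "side" or "wrist"; returns a dict with "color" (480x640x3 uint8, red, green, blue), "depth" (480x640 float32, m along the optical axis (not along the pixel's ray), 0 where there is no reading), "fx", "fy", "cx", "cy" (pixels), "k1" (the pictures are not rectified: a ray, as slopes to the right and down, at radius r is drawn at 1 + k1 r^2 times it, then the intrinsics apply), "origin" and "attitude" of the camera in the world; the wrist camera has in their place "T_tool_cam" (4x4, takes a point from camera to tool coordinates, whose origin is the TCP and whose axes are the flange's). Camera axes: x right, y up, looking along -z (the intrinsics and any distortion apply to the point x, -y, -z); pixel columns grow to the right and rows downward; lengths in m; the calibration is good to about 2 mm. A picture is of the moment at which its call begins: read the wrist's pose just before it.
- manip.close_job(): hands the job in; it is judged then, once.
The state is a dict: "t": time; "qpos": joint angles; "dq": joint speeds; "joint_torque": joint torques, N m; "tool_pos": TCP position; "eef_rot": TCP orientation; "force": force on the tool from outside, world axes, zero at the start; "ft_torque": the same for the moment, N m; "grip_width": finger opening in m; "grip_force": force on a finger pad.
Only numpy, scipy, OpenCV 4.12 (cv2) and the standard library are available. Lean on these libraries where they do the work, as an engineer would, in place of code of your own. Each camera call takes 0.05 s, during which the arm holds its last target. There are 200 camera calls.

## Task

Tip the blue tilt-out bin fully forward by its handle, put the red marker inside it, and push the bin back until it clicks fully shut with the marker in it. Leave the black marker and the tape roll where they are.

Things in the scene. Friction and masses are not known exactly. Their poses are not given: they have to be found in the camera images.
- bin_hinge (a point): Middle of the bin's pivot line, in the open front plane of its fixed grey housing, which spans from here x 0..105, y -105..105, z -13..142 mm (roof). Axes are the housing's: z up, y along the pivot, x level into the housing; the front faces -x, roughly towards the robot. It stands on a 7 mm white board.
- bin (a joint): Forward tilt of the blue bin about the pivot: 0 shut, 0.75 fully tipped at its stop; positive carries the top to the housing's -x and down. An over-centre spring clicks it to either end: opening takes about 7 N at the handle at first; beyond about 0.25 rad it swings fully open by itself and stays; pushing shut takes up to 6 N at the handle; below about 0.15 rad it snaps home.
- bin_handle (a point): Centre of the bin's round steel bar handle, 10 mm thick, 110 mm long along the housing's y, its axis 44 mm clear of the blue front panel, whose top edge is 12 mm higher. With the bin shut it is at (-48, 0, 118) mm from bin_hinge in its axes, and it turns with the bin about the pivot. Axes are the bin's own.
- bin_inside (a point): Middle of the space in the blue bin, at (40, 0, 45) mm from bin_hinge when shut; axes tilt with the bin. Open-topped, inside 82 mm deep (x), 190 mm wide (y). Shut, the roof covers it. Fully tipped, its mouth faces up, about 90 mm wide from the panel's top edge (at x -91, z 92 mm from bin_hinge) to the roof's front edge (x 0, z 142).
- red_center (a point): Centre of the red-capped white marker, half-way up: 18 x 139 x 18 mm, lying on the bench along its own y axis (z up); loose, about 20 g. A box 18 mm wide for grasping.
- black_center (a point): Centre of the black-capped white marker, half-way up: 18 x 139 x 18 mm, lying along its own y axis; bystander, to be left in place.
- tape_center (a point): Centre of a roll of masking tape lying flat, 92 mm across, 24 mm high; bystander.

How it is judged:
On the way, in this order (a step that is already met when the one before it is completed fails the run):
1. the bin is tipped fully forward (at least 0.65 of its 0.75 rad) (value of joint bin above 0.65 rad), for 0.2 s.
2. the red marker is inside the tipped bin (value of joint bin above 0.5 rad and x of red_center in the frame of bin_inside between -0.045 and 0.045 m and y of red_center in the frame of bin_inside between -0.095 and 0.095 m and z of red_center in the frame of bin_inside between -0.045 and 0.045 m), for 0.2 s.
At the end, for the whole second after the job is handed in: The bin is home in its catch (within 0.03 rad of shut) with the red marker's centre inside it (within 45 mm of the middle in depth and height, 95 mm in width), and the black marker and the tape roll are within 40 mm of where they stood (value of joint bin below 0.03 rad and x of red_center in the frame of bin_inside between -0.045 and 0.045 m and y of red_center in the frame of bin_inside between -0.095 and 0.095 m and z of red_center in the frame of bin_inside between -0.045 and 0.045 m and distance of each of black_center, tape_center from where it was at the start of the episode below 0.04 m); the robot touches nothing.
It fails at once if the black marker or the tape roll is moved more than 40 mm (distance of any of black_center, tape_center from where it was at the start of the episode above 0.04 m).
It also fails if it takes over 64 s, if anything falls off the work surface, if the arm or the gripper's body presses on something with over 40 N, if the wrist force passes 120 N, or if a joint passes its speed limit or range.

## Working session

There is one attempt and no reset: what is moved stays moved. The work goes in short steps, Python scripts to look and compute and a tool call to move; the robot and the scene stay as the last step left them, time stands still between calls to the robot, and variables do not carry over. Pictures are saved under pics/ and viewed, at most 10 in all, crops included, and the job is handed in when it is done.

Besides the shell and the picture viewer there is one more tool, called after "Emit:" by a JSON object that holds its "name" and its "arguments". servo_tool: Moves the arm, as the interface text tells. Its arguments: {"type":"object","properties":{"steps":{"type":"array","items":{"type":"object","properties":{"dx":{"type":"number"},"dy":{"type":"number"},"dz":{"type":"number"},"twist":{"type":"number"},"grip":{"type":"number"}}}},"grip_force":{"type":"number"}},"required":["steps"]}

```bash
mkdir -p pics
cat > h.py <<'E'
import numpy as np, cv2
from scipy.spatial.transform import Rotation as R
from plant import manip
def q2R(q): return R.from_quat([q[1],q[2],q[3],q[0]]).as_matrix()
def cam(name):
    s=manip.sense(); c=manip.camera(name)
    if name=="wrist":
        T=np.eye(4);T[:3,:3]=q2R(s["eef_rot"]);T[:3,3]=s["tool_pos"];M=T@np.array(c["T_tool_cam"])
    else:
        M=np.eye(4);a=np.array(c["attitude"]);M[:3,:3]=a if a.shape==(3,3) else q2R(a);M[:3,3]=c["origin"]
    c["M"]=M; return c
def save(c,f): cv2.imwrite("pics/"+f,c["color"][:,:,::-1])
def ray(c,u,v):
    x=(u-c["cx"])/c["fx"];y=(v-c["cy"])/c["fy"]
    a,b=x,y
    for _ in range(20):
        k=1+c["k1"]*(a*a+b*b);a,b=x/k,y/k
    return np.array([a,-b,-1.])
def pt(c,u,v):
    d=c["depth"][v-1:v+2,u-1:u+2]; d=np.median(d[d>0]) if (d>0).any() else np.nan
    return (c["M"]@np.r_[ray(c,u,v)*d,1])[:3]
def atz(c,u,v,z):
    r=c["M"][:3,:3]@ray(c,u,v);o=c["M"][:3,3];return o+r*(z-o[2])/r[2]
def cloud(c):
    v,u=np.mgrid[0:480,0:640]; r=ray(c,u,v); r=np.stack([r[0],r[1],-np.ones((480,640))],-1) 
    return (r*c["depth"][...,None])@c["M"][:3,:3].T+c["M"][:3,3]
E
sed -i 's/return np.array(\[a,-b,-1.\])/return np.array([a,-b,-1.]) if np.isscalar(u) else (a,-b)/' h.py
python3 - <<'E'
from h import *
import pickle
s=manip.sense();print({k:np.round(v,3) for k,v in s.items()}); print(np.round(q2R(s["eef_rot"]),3))
for n in("scene","side"):
    c=cam(n);save(c,n+"0.png");print(n,c["origin"],c["fx"],c["k1"]);pickle.dump(c,open(n+"0.pkl","wb"))
c=cam("wrist");print(np.round(c["T_tool_cam"],3))
E
```

```text
{'t': np.float64(0.0), 'qpos': array([-1.199,  0.6  , -0.003,  1.6  ,  0.002,  0.943, -0.08 ]), 'dq': array([ 0.   ,  0.001, -0.   ,  0.   ,  0.   ,  0.   ,  0.001]), 'joint_torque': array([-2.0000e-03, -7.6508e+01,  1.4960e+00, -2.5238e+01, -5.3000e-02,
        1.6000e-02,  0.0000e+00]), 'tool_pos': array([0.314, 0.653, 0.218]), 'eef_rot': array([-0.   ,  0.222,  0.975, -0.001]), 'force': array([0.149, 0.569, 0.258]), 'ft_torque': array([-0.032, -0.002,  0.011]), 'grip_force': np.float64(0.0), 'grip_width': np.float64(0.093)}
[[-0.901  0.434 -0.001]
 [ 0.434  0.901 -0.001]
 [-0.    -0.002 -1.   ]]
scene [ 0.09192274 -0.24795583  0.72626586] 472.75894723496504 -0.10083630710767293
side [-0.10671403 -0.43753352  0.80556353] 512.2630189349521 -0.09654876009738667
[[-0.001  0.97   0.242  0.067]
 [ 1.     0.001 -0.    -0.001]
 [-0.     0.242 -0.97  -0.165]
 [ 0.     0.     0.     1.   ]]
```

View pics/scene0.png

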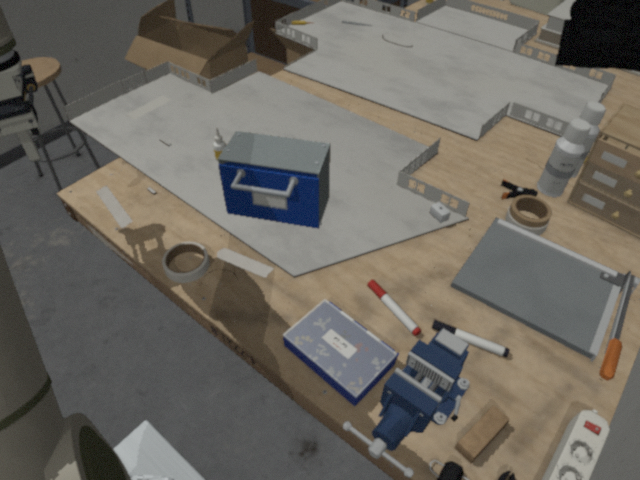

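View pics/side0.png

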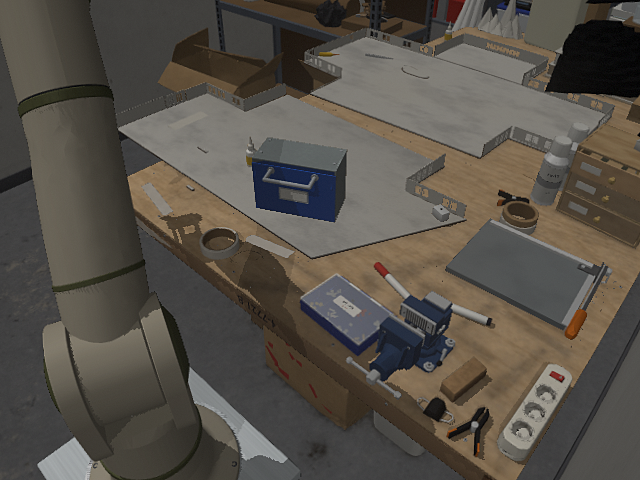

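The scene picture shows the bin at about (272,180) with its handle bar from (235,187) to (292,190). The red marker runs from (371,284) to (418,331), close to the vise, and the black marker from (435,325) to (508,353). The tape roll is at (187,262).

Run:
```python
from h import *
import pickle
c=pickle.load(open("scene0.pkl","rb"))
im=c["color"][:,:,::-1]
a=cv2.resize(im[120:240,200:350],None,fx=4,fy=4,interpolation=3)
b=cv2.resize(im[260:410,340:520],None,fx=4,fy=4,interpolation=3)
cv2.imwrite("pics/binc.png",a);cv2.imwrite("pics/mark.png",b)
for n,u,v in [("redA",371,284),("redB",418,331),("mid",394,307),("blkA",437,325),("blkB",508,352),("tapeL",187,249),("tapeR",530,200),("vise",440,345),("vtop",452,340),("vj",430,365),("box",335,340),("boxcorner",396,352),("roof",275,150)]:
    print(n,np.round(pt(c,u,v),3),np.round(atz(c,u,v,.009),3))
P=cloud(c)
# roof: grey points high
h=im.astype(int)
reg=np.zeros((480,640),bool);reg[125:175,215:335]=1
z=P[...,2];print(np.percentile(z[reg],[5,25,50,75,95]).round(3))
zr=np.median(P[145:158,250:310,2]);m=reg&(abs(z-zr)<.006)
q=P[m][:,:2].astype(np.float32);r=cv2.minAreaRect(q);print("roof z",zr,r,cv2.boxPoints(r).round(3))
# handle points by depth in front of panel
for u in range(232,300,6):
    col=[(v,np.round(pt(c,u,v),3)) for v in (183,186,189)]
    print(u,col)
hsv=cv2.cvtColor(im,cv2.COLOR_BGR2HSV)
mm=((hsv[...,0]<8)|(hsv[...,0]>172))&(hsv[...,1]>150)
mm[:, :350]=0;mm[:,440:]=0;mm[:270]=0;mm[340:]=0
print("red",np.round(P[mm].min(0),3),np.round(P[mm].max(0),3),mm.sum())
```

```text
redA [0.594 0.036 0.016] [0.598 0.038 0.009]
redB [ 0.56  -0.091  0.015] [ 0.564 -0.089  0.009]
mid [ 0.577 -0.028  0.015] [ 0.581 -0.027  0.009]
blkA [ 0.592 -0.111  0.015] [ 0.597 -0.109  0.009]
blkB [ 0.623 -0.236  0.014] [ 0.627 -0.236  0.009]
tapeL [0.431 0.389 0.006] [0.429 0.387 0.009]
tapeR [ 1.008 -0.112  0.034] [ 1.042 -0.107  0.009]
vise [ 0.502 -0.15   0.103] [ 0.564 -0.135  0.009]
vtop [ 0.518 -0.16   0.109] [ 0.586 -0.146  0.009]
vj [ 0.448 -0.159  0.127] [ 0.519 -0.141  0.009]
box [0.441 0.004 0.038] [0.455 0.014 0.009]
boxcorner [ 0.492 -0.087  0.029] [ 0.503 -0.082  0.009]
roof [0.652 0.33  0.161] [0.802 0.485 0.009]
[0.005 0.008 0.159 0.161 0.162]
roof z 0.1606985737034181 ((0.6494621634483337, 0.3300163745880127), (0.10965128242969513, 0.21265633404254913), 26.419456481933594) [[0.553 0.401]
 [0.648 0.21 ]
 [0.746 0.259]
 [0.651 0.45 ]]
232 [(183, array([0.564, 0.374, 0.107])), (186, array([0.532, 0.334, 0.14 ])), (189, array([0.564, 0.377, 0.089]))]
238 [(183, array([0.57 , 0.362, 0.11 ])), (186, array([0.54 , 0.325, 0.14 ])), (189, array([0.537, 0.323, 0.135]))]

[... 510 characters left out ...]
, array([0.601, 0.306, 0.111])), (189, array([0.569, 0.272, 0.142]))]
274 [(183, array([0.607, 0.294, 0.121])), (186, array([0.606, 0.294, 0.114])), (189, array([0.604, 0.292, 0.108]))]
280 [(183, array([0.612, 0.282, 0.124])), (186, array([0.612, 0.283, 0.116])), (189, array([0.611, 0.282, 0.109]))]
286 [(183, array([0.618, 0.271, 0.126])), (186, array([0.619, 0.272, 0.117])), (189, array([0.617, 0.271, 0.112]))]
292 [(183, array([0.611, 0.248, 0.143])), (186, array([0.606, 0.243, 0.141])), (189, array([0.601, 0.239, 0.139]))]
298 [(183, array([0.628, 0.248, 0.132])), (186, array([0.628, 0.248, 0.124])), (189, array([0.629, 0.249, 0.115]))]
red [ 0.554 -0.092  0.006] [0.602 0.042 0.019] 159
```

View pics/binc.png

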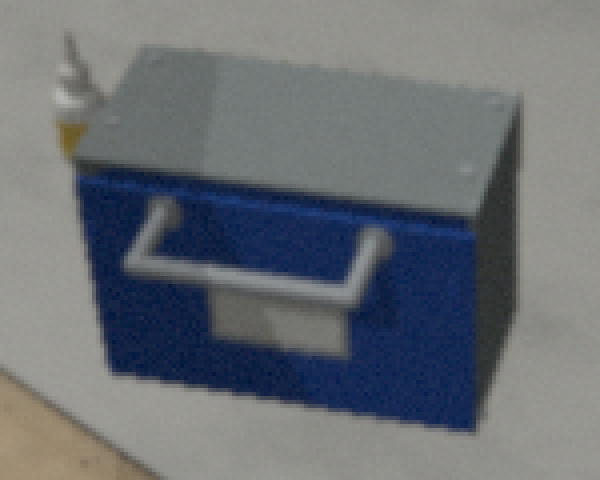

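View pics/mark.png

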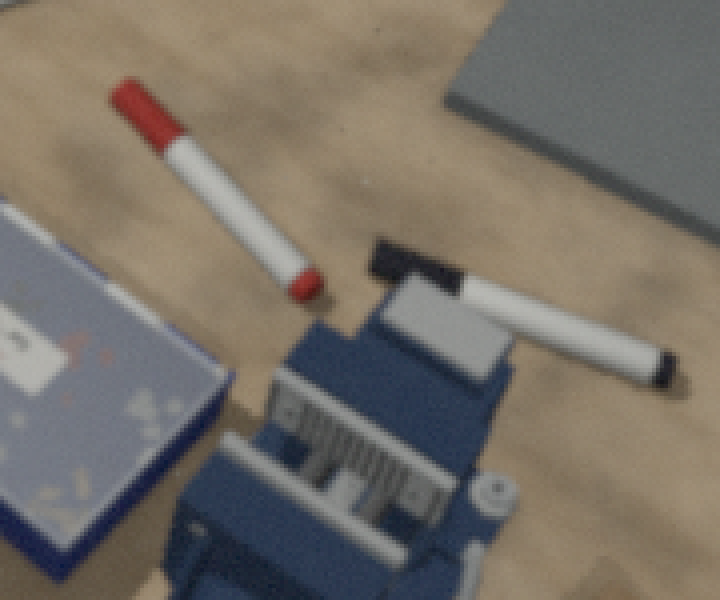

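The crops confirm the bar handle at crop (130–355, 260–295), with the bin shut. The red marker is clear of the box and of the vise corner at crop (320,325). Next I compute the obstacle clearances and the first moves.

Run:
```python
from h import *
import pickle
for n in("scene","side"):
    c=pickle.load(open(n+"0.pkl","rb"));P=cloud(c).reshape(-1,3)
    o=np.array([.578,-.026]);d=np.array([.258,.966]);d/=np.linalg.norm(d);p=np.array([d[1],-d[0]])
    q=P[:,:2]-o;a=q@d;b=q@p;z=P[:,2]
    m=(z>.06)&(abs(b)<.11)&(abs(a)<.15);print(n,"tall near: a",a[m].min(),a[m].max(),np.histogram(a[m],[-.15,-.12,-.1,-.08,-.06,-.04,0,.05,.15])[0])
    m=(z>.022)&(z<.06)&(abs(a)<.03)&(abs(b)<.1);print("low b",np.sort(b[m])[[0,-1]] if m.any() else None, np.sort(b[m&(b<0)])[-5:])
    # marker refine
    m=(abs(a)<.05)&(abs(b)<.012)&(z>.006)&(z<.03);qq=P[m];print("marker",qq.mean(0).round(4),qq[:,2].max(), np.linalg.svd(qq[:,:2]-qq[:,:2].mean(0),full_matrices=0)[2][0])
    m=(z>.12)&(z<.15);h=np.array([.602,.3065]);X=np.array([.895,.446]);Y=np.array([-.446,.895]);g=P[:,:2]-h
    m&=(g@X<-.038)&(g@X>-.07)&(abs(g@Y)<.05);print("bar",(g[m]@X).mean(),P[m].mean(0),m.sum())
    f=(abs(g@Y)<.09)&(abs(g@X)<.02)&(z>.04)&(z<.1);print("panel x",np.median(g[f]@X),np.polyfit(g[f]@Y,g[f]@X,1))
s=manip.sense();Rm=q2R(s["eef_rot"])
t=np.array([.602-.024*.895,.3065-.024*.446,.22]);print("d tool cm",Rm.T@(t-s["tool_pos"])*100, "tool y yaw",np.degrees(np.arctan2(Rm[1,1],Rm[0,1])))
```

```text
scene tall near: a -0.14996571423801433 -0.11621087698220663 [955  13   0   0   0   0   0   0]
low b [-0.0999327  -0.07824012] [-0.08125588 -0.08101568 -0.08088664 -0.07941718 -0.07824012]
marker [ 0.5769 -0.0272  0.0141] 0.01969079605584334 [-0.29259829 -0.95623545]
bar -0.048722578643063806 [0.55874858 0.28405031 0.14008314] 251
panel x -0.0020181440772502205 [ 0.00048227 -0.00205907]
side tall near: a -0.1499639516881786 -0.11456724177853901 [520   6   0   0   0   0   0   0]
low b [-0.09997265 -0.07847185] [-0.08209124 -0.08205046 -0.0818256  -0.08094189 -0.07847185]
marker [ 0.5782 -0.0247  0.0133] 0.019755565908506134 [-0.32297064 -0.94640898]
bar -0.048251534044617975 [0.55914394 0.28431309 0.13948856] 182
panel x -0.0017167090102356043 [ 0.00447279 -0.00170179]
d tool cm [-39.46745152 -20.63259974  -0.17486466] tool y yaw 64.29421091065515
```

Emit:
{"name": "servo_tool", "arguments": {"steps": [{"dx":-39.5,"dy":-20.6,"dz":-1,"twist":-0.911,"grip":0},{"dx":-39.5,"dy":-20.6,"dz":-1,"twist":-0.911,"grip":0},{"dx":-39.5,"dy":-20.6,"dz":-1,"twist":-0.911,"grip":0},{"dx":-39.5,"dy":-20.6,"dz":-1,"twist":-0.911,"grip":0},{"dx":-39.5,"dy":-20.6,"dz":-1,"twist":-0.911,"grip":0},{"dx":-39.5,"dy":-20.6,"dz":-1,"twist":-0.911,"grip":0},{"dx":-39.5,"dy":-20.6,"dz":-1,"twist":-0.911,"grip":0},{"dx":-39.5,"dy":-20.6,"dz":-1,"twist":-0.911,"grip":0},{"dx":-39.5,"dy":-20.6,"dz":-1,"twist":-0.911,"grip":0},{"dx":-39.5,"dy":-20.6,"dz":-1,"twist":-0.911,"grip":0}]}}

```text
t: 0.98
tool_pos: [0.5647, 0.3173, 0.2279]
eef_rot: [-0.0, -0.229, 0.973, -0.0]
force: [1.0, 0.6, -0.2]
grip_width: 0.0307
grip_force: 0.0
```

Emit:
{"name": "servo_tool", "arguments": {"steps": [{"dx":0,"dy":0,"dz":0},{"dx":0,"dy":0,"dz":0},{"dx":0,"dy":0,"dz":0}]}}

```text
invalid input at $.steps[0]: expected keys dx, dy, dz, twist, grip
```

```bash
cat >> h.py <<'E'
H=np.array([.602,.3065,.0195]);XA=np.array([.895,.446,0]);XA/=np.linalg.norm(XA);YA=np.array([-XA[1],XA[0],0]);RH=np.c_[XA,YA,[0,0,1]]
def st():
    s=manip.sense();Rm=q2R(s["eef_rot"])
    print("t",s["t"].round(2),"pos",s["tool_pos"].round(4),"hous mm",((s["tool_pos"]-H)@RH*1000).round(1),"toolY yaw",np.degrees(np.arctan2(Rm[1,1],Rm[0,1])).round(2),"F",s["force"].round(1),"q",s["qpos"].round(2),"w",s["grip_width"].round(4))
    return s,Rm
def togo(t):
    s,Rm=st();print("tool cm",(Rm.T@(np.array(t)-s["tool_pos"])*100).round(2))
E
python3 -c "
from h import *
togo(H+RH@[-.024,0,.2])"
```

```text
Traceback (most recent call last):
  File "h.py", line 33, in togo
    s,Rm=st();print("tool cm",(Rm.T@(np.array(t)-s["tool_pos"])*100).round(2))
         ~~^^
  File "h.py", line 30, in st
    print("t",s["t"].round(2),"pos",s["tool_pos"].round(4),"hous mm",((s["tool_pos"]-H)@RH*1000).round(1),"toolY yaw",np.degrees(np.arctan2(Rm[1,1],Rm[0,1])).round(2),"F",s["force"].round(1),"q",s["qpos"].round(2),"w",s["grip_width"].round(4))
              ^^^^^^^^^^^^
AttributeError: 'float' object has no attribute 'round'
```

Emit:
{"name": "servo_tool", "arguments": {"steps": [{"dx":0,"dy":0,"dz":0,"twist":0,"grip":0},{"dx":0,"dy":0,"dz":0,"twist":0,"grip":0},{"dx":0,"dy":0,"dz":0,"twist":0,"grip":0}]}}

```text
t: 1.23
tool_pos: [0.5635, 0.3195, 0.2278]
eef_rot: [-0.0, -0.229, 0.973, 0.0]
force: [-0.1, -0.0, -0.3]
grip_width: 0.0111
grip_force: 0.0
```

```bash
sed -i 's/s\["t"\].round(2)/round(float(s["t"]),2)/; s/s\["grip_width"\].round(4)/round(float(s["grip_width"]),4)/' h.py
python3 -c "
from h import *
togo(H+RH@[-.024,0,.2])"
```

```text
t 1.23 pos [0.5635 0.3195 0.2278] hous mm [-28.6  28.8 208.3] toolY yaw 116.45 F [-0.1 -0.  -0.3] q [-0.43  0.51 -0.25  1.77  0.16  0.89  1.28] w 0.0111
tool cm [-0.46 -2.88  0.83]
```

Emit:
{"name": "servo_tool", "arguments": {"steps": [{"dx":-0.45,"dy":-2.9,"dz":0,"twist":0,"grip":0},{"dx":-0.45,"dy":-2.9,"dz":0,"twist":0,"grip":0},{"dx":-0.45,"dy":-2.9,"dz":3,"twist":0,"grip":0},{"dx":-0.45,"dy":-2.9,"dz":5,"twist":0,"grip":0},{"dx":-0.45,"dy":-2.9,"dz":6.5,"twist":0,"grip":0},{"dx":-0.45,"dy":-2.9,"dz":8,"twist":0,"grip":0},{"dx":-0.45,"dy":-2.9,"dz":9.5,"twist":0,"grip":0},{"dx":-0.45,"dy":-2.9,"dz":11,"twist":0,"grip":0},{"dx":-0.45,"dy":-2.9,"dz":11.8,"twist":0,"grip":0},{"dx":-0.45,"dy":-2.9,"dz":11.8,"twist":0,"grip":0}]}}

```text
t: 2.07
tool_pos: [0.579, 0.2964, 0.1082]
eef_rot: [-0.001, -0.23, 0.973, -0.0]
force: [-0.3, 0.0, -0.9]
grip_width: 0.0003
grip_force: 0.0
```

```bash
python3 -c "
from h import *
st()"
```

```text
t 2.07 pos [0.579  0.2964 0.1082] hous mm [-25.1   1.2  88.7] toolY yaw 116.61 F [-0.3  0.  -0.9] q [-0.42  0.65 -0.22  1.86  0.21  0.66  1.28] w 0.0003
```

Emit:
{"name": "servo_tool", "arguments": {"steps": [{"dx":0.8,"dy":0,"dz":0,"twist":0,"grip":0},{"dx":1.6,"dy":0,"dz":0.2,"twist":0,"grip":0},{"dx":2.4,"dy":0,"dz":0.5,"twist":0,"grip":0},{"dx":3.2,"dy":0,"dz":0.9,"twist":0,"grip":0},{"dx":4.0,"dy":0,"dz":1.2,"twist":0,"grip":0},{"dx":4.8,"dy":0,"dz":1.5,"twist":0,"grip":0},{"dx":5.4,"dy":0,"dz":1.5,"twist":0,"grip":0},{"dx":5.4,"dy":0,"dz":1.5,"twist":0,"grip":0}]}}

```text
t: 2.73
tool_pos: [0.53, 0.2701, 0.0951]
eef_rot: [-0.001, -0.229, 0.973, -0.001]
force: [-5.7, -2.4, 3.7]
grip_width: 0.0004
grip_force: 3.2
```

Emit:
{"name": "servo_tool", "arguments": {"steps": [{"dx":0.5,"dy":0,"dz":-2,"twist":0,"grip":0},{"dx":0.5,"dy":0,"dz":-5,"twist":0,"grip":0},{"dx":0.5,"dy":0,"dz":-8,"twist":0,"grip":0},{"dx":0.5,"dy":0,"dz":-12,"twist":0,"grip":0},{"dx":0.5,"dy":0,"dz":-15,"twist":0,"grip":0},{"dx":0.5,"dy":0,"dz":-15,"twist":0,"grip":0}]}}

```text
t: 3.23
tool_pos: [0.5308, 0.2711, 0.252]
eef_rot: [0.005, -0.229, 0.973, 0.002]
force: [0.1, 0.4, 0.6]
grip_width: 0.0007
grip_force: 0.0
```

Run:
```python
from h import *
st()
c=cam("scene");save(c,"s1.png")
P=cloud(c).reshape(-1,3);g=(P-H)@RH*1000
m=(abs(g[:,1])<40)&(g[:,0]>-140)&(g[:,0]<-30)&(g[:,2]>30)&(g[:,2]<135)
for lo in range(-140,-30,10):
    k=m&(g[:,0]>lo)&(g[:,0]<=lo+10)
    if k.any(): print(lo,k.sum(),np.percentile(g[k,2],[5,50,95]).round())
```

```text
t 3.23 pos [0.5308 0.2711 0.252 ] hous mm [-7.950e+01  1.000e-01  2.325e+02] toolY yaw 116.47 F [0.1 0.4 0.6] q [-0.38  0.41 -0.27  1.86  0.14  0.87  1.32] w 0.0007
-120 198 [55. 60. 62.]
-110 10 [57. 60. 60.]
-90 95 [90. 96. 98.]
-80 17 [76. 81. 85.]
-70 18 [65. 70. 75.]
-60 22 [52. 57. 63.]
-50 41 [40. 49. 52.]
-40 8 [32. 35. 38.]
```

View pics/s1.png

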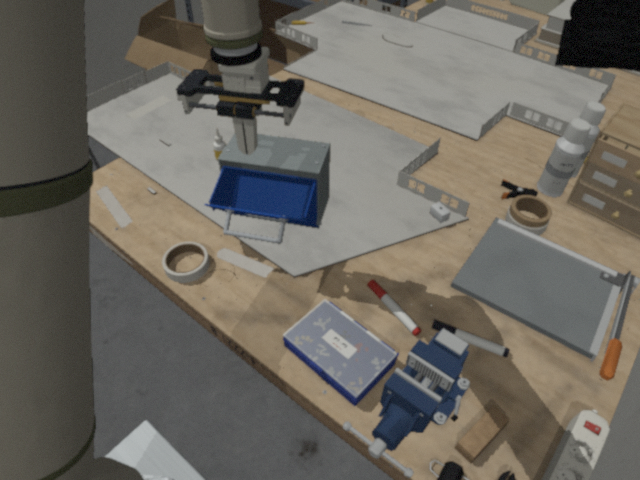

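The bin is fully tipped: the mouth shows at (265,193) and the bar at (255,230), which measures x -115, z 55–60. Next is the red marker.

Emit:
{"name": "servo_tool", "arguments": {"steps": [{"dx":4,"dy":-8,"dz":0,"twist":0.12,"grip":0.7},{"dx":9.1,"dy":-28.7,"dz":4,"twist":1.25,"grip":0.7},{"dx":9.1,"dy":-28.7,"dz":4,"twist":1.25,"grip":0.7},{"dx":9.1,"dy":-28.7,"dz":4,"twist":1.25,"grip":0.7},{"dx":9.1,"dy":-28.7,"dz":4,"twist":1.25,"grip":0.7},{"dx":9.1,"dy":-28.7,"dz":4,"twist":1.25,"grip":0.7},{"dx":9.1,"dy":-28.7,"dz":4,"twist":1.25,"grip":0.7},{"dx":9.1,"dy":-28.7,"dz":4,"twist":1.25,"grip":0.7},{"dx":9.1,"dy":-28.7,"dz":4,"twist":1.25,"grip":0.7},{"dx":9.1,"dy":-28.7,"dz":4,"twist":1.25,"grip":0.7}]}}

```text
t: 4.12
tool_pos: [0.5742, -0.0304, 0.2039]
eef_rot: [-0.0, 0.386, 0.923, -0.001]
force: [-0.6, 0.5, -0.5]
grip_width: 0.0617
grip_force: 0.0
```

Emit:
{"name": "servo_tool", "arguments": {"steps": [{"dx":0,"dy":0,"dz":0,"twist":1.1,"grip":0.7},{"dx":0,"dy":0,"dz":0,"twist":1.1,"grip":0.7},{"dx":0,"dy":0,"dz":0,"twist":1.1,"grip":0.7},{"dx":0,"dy":0,"dz":0,"twist":1.1,"grip":0.7},{"dx":0,"dy":0,"dz":0,"twist":1.1,"grip":0.7},{"dx":0,"dy":0,"dz":0,"twist":1.1,"grip":0.7},{"dx":0,"dy":0,"dz":0,"twist":1.1,"grip":0.7},{"dx":0,"dy":0,"dz":0,"twist":1.1,"grip":0.7},{"dx":0,"dy":0,"dz":0,"twist":1.1,"grip":0.7},{"dx":0,"dy":0,"dz":0,"twist":1.1,"grip":0.7}]}}

```text
t: 4.95
tool_pos: [0.5743, -0.0282, 0.2042]
eef_rot: [0.0, 0.81, 0.587, -0.001]
force: [0.3, 0.2, 1.1]
grip_width: 0.0648
grip_force: 0.0
```

Run:
```python
from h import *
togo([.5775,-.026,.15])
c=cam("wrist");save(c,"w1.png");P=cloud(c).reshape(-1,3)
q=P[:,:2]-[.5775,-.026];d=np.array([.284,.959]);a=q@d;b=q@[.959,-.284];z=P[:,2]
m=(abs(a)<.1)&(abs(b)<.03)&(z>.009)&(z<.03)
r=cv2.minAreaRect(P[m][:,:2].astype(np.float32));print(m.sum(),r,z[m].max(),cv2.boxPoints(r).round(4))
```

```text
t 4.95 pos [ 0.5743 -0.0282  0.2042] hous mm [-174.1 -287.2  184.7] toolY yaw -18.11 F [0.3 0.2 1.1] q [-0.34  0.46  0.42  1.98 -0.27  0.75 -0.08] w 0.0648
tool cm [0.31 0.24 5.41]
2565 ((0.5725762248039246, -0.04059859365224838), (0.1751870959997177, 0.034444794058799744), 65.13713836669922) 0.018480522611716288 [[ 0.5201 -0.1128]
 [ 0.5514 -0.1273]
 [ 0.625   0.0316]
 [ 0.5938  0.0461]]
```

View pics/w1.png

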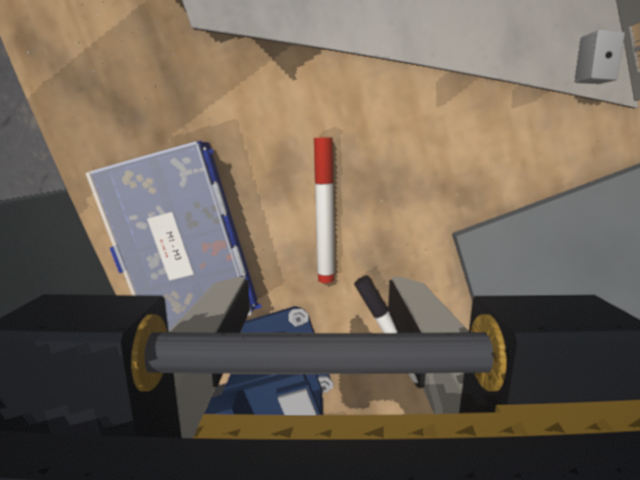

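The wrist view shows the red marker from (323,137) to (326,284), almost aligned with the tool x axis.

Run:
```python
from h import *
s,Rm=st();c=cam("wrist")
A=atz(c,323,138,.012);B=atz(c,326,283,.012);print(A.round(4),B.round(4),np.linalg.norm(A-B),"yaw",np.degrees(np.arctan2(*(A-B)[[1,0]])))
C=(A+B)/2;C[2]=.006;togo(C)
```

```text
t 5.0 pos [ 0.5742 -0.0282  0.2043] hous mm [-174.1 -287.1  184.8] toolY yaw -17.75 F [ 0.4  0.1 -0.3] q [-0.34  0.46  0.42  1.98 -0.27  0.75 -0.07] w 0.0652
[0.6002 0.042  0.012 ] [ 0.5609 -0.0918  0.012 ] 0.139445309036617 yaw 73.60128317193855
t 5.05 pos [ 0.5743 -0.0282  0.2044] hous mm [-174.1 -287.2  184.9] toolY yaw -17.65 F [ 0.5  0.6 -0.2] q [-0.34  0.46  0.42  1.98 -0.27  0.75 -0.07] w 0.0646
tool cm [ 0.52  0.51 19.84]
```

Emit:
{"name": "servo_tool", "arguments": {"steps": [{"dx":0.5,"dy":0.5,"dz":4,"twist":-0.02,"grip":0.7},{"dx":0.5,"dy":0.5,"dz":8,"twist":-0.02,"grip":0.7},{"dx":0.5,"dy":0.5,"dz":12,"twist":-0.02,"grip":0.7},{"dx":0.5,"dy":0.5,"dz":15,"twist":-0.02,"grip":0.7},{"dx":0.5,"dy":0.5,"dz":17,"twist":-0.02,"grip":0.7},{"dx":0.5,"dy":0.5,"dz":18.5,"twist":-0.02,"grip":0.7},{"dx":0.5,"dy":0.5,"dz":19.5,"twist":-0.02,"grip":0.7},{"dx":0.5,"dy":0.5,"dz":20.0,"twist":-0.02,"grip":0.7},{"dx":0.5,"dy":0.5,"dz":20.0,"twist":-0.02,"grip":0.7}]}}

```text
t: 5.8
tool_pos: [0.5805, -0.0252, 0.0043]
eef_rot: [-0.0, 0.802, 0.597, -0.0]
force: [-0.2, -0.2, -0.2]
grip_width: 0.0653
grip_force: 0.0
```

Emit:
{"name": "servo_tool", "arguments": {"grip_force": 15, "steps": [{"dx":0,"dy":0,"dz":0,"twist":0,"grip":0.1},{"dx":0,"dy":0,"dz":0,"twist":0,"grip":0.1},{"dx":0,"dy":0,"dz":0,"twist":0,"grip":0.1},{"dx":0,"dy":0,"dz":0,"twist":0,"grip":0.1},{"dx":0,"dy":0,"dz":0,"twist":0,"grip":0.1},{"dx":0,"dy":0,"dz":0,"twist":0,"grip":0.1},{"dx":0,"dy":0,"dz":0,"twist":0,"grip":0.1},{"dx":0,"dy":0,"dz":0,"twist":0,"grip":0.1}]}}

```text
t: 6.47
tool_pos: [0.5808, -0.0251, 0.0051]
eef_rot: [0.0, 0.802, 0.597, 0.0]
force: [-0.6, 0.2, 1.6]
grip_width: 0.0174
grip_force: 15.0
```

```bash
python3 -c "
from h import *
togo(H+RH@[-.04,0,.2])"
```

```text
t 6.47 pos [ 0.5808 -0.0251  0.0051] hous mm [-166.8 -287.3  -14.4] toolY yaw -16.72 F [-0.6  0.2  1.6] q [-0.19  0.75  0.21  2.08 -0.43  0.35  0.08] w 0.0174
tool cm [ 29.63 -10.42 -21.44]
```

Emit:
{"name": "servo_tool", "arguments": {"steps": [{"dx":0,"dy":0,"dz":-4,"twist":0,"grip":0.1},{"dx":0,"dy":0,"dz":-8,"twist":0,"grip":0.1},{"dx":0,"dy":0,"dz":-12,"twist":0,"grip":0.1},{"dx":0,"dy":0,"dz":-16,"twist":0,"grip":0.1},{"dx":0,"dy":0,"dz":-20,"twist":0,"grip":0.1},{"dx":3,"dy":-1,"dz":-21.4,"twist":-0.12,"grip":0.1},{"dx":6,"dy":-2,"dz":-21.4,"twist":-0.24,"grip":0.1},{"dx":9,"dy":-3.1,"dz":-21.4,"twist":-0.36,"grip":0.1},{"dx":12,"dy":-4.2,"dz":-21.4,"twist":-0.48,"grip":0.1},{"dx":15,"dy":-5.2,"dz":-21.4,"twist":-0.6,"grip":0.1}]}}

```text
t: 7.3
tool_pos: [0.5736, 0.135, 0.2193]
eef_rot: [0.0, 0.588, 0.809, 0.0]
force: [0.3, 0.2, 0.5]
grip_width: 0.0178
grip_force: 15.0
```

```bash
python3 -c "
from h import *
togo(H+RH@[-.04,0,.2])"
```

```text
t 7.3 pos [0.5736 0.135  0.2193] hous mm [-101.9 -140.8  199.8] toolY yaw 17.98 F [0.3 0.2 0.5] q [-0.51  0.44  0.26  1.93 -0.16  0.79  0.15] w 0.0178
tool cm [ 1.484e+01  4.040e+00 -1.000e-02]
```

Remaining twist: 26.5−18 = 8.5° → −0.148.

Emit:
{"name": "servo_tool", "arguments": {"steps": [{"dx":3,"dy":0.8,"dz":0,"twist":-0.1,"grip":0.1},{"dx":6,"dy":1.6,"dz":0,"twist":-0.148,"grip":0.1},{"dx":9,"dy":2.4,"dz":0,"twist":-0.148,"grip":0.1},{"dx":12,"dy":3.3,"dz":0,"twist":-0.148,"grip":0.1},{"dx":14.8,"dy":4.0,"dz":0,"twist":-0.148,"grip":0.1},{"dx":14.8,"dy":4.0,"dz":0,"twist":-0.148,"grip":0.1},{"dx":14.8,"dy":4.0,"dz":0,"twist":-0.148,"grip":0.1},{"dx":14.8,"dy":4.0,"dz":0,"twist":-0.148,"grip":0.1}]}}

```text
t: 7.97
tool_pos: [0.5672, 0.2859, 0.2187]
eef_rot: [0.0, 0.529, 0.849, -0.001]
force: [-0.1, 0.4, -0.5]
grip_width: 0.0174
grip_force: 15.0
```

```bash
python3 -c "
from h import *
togo(H+RH@[-.042,0,.085])"
```

```text
t 7.97 pos [0.5672 0.2859 0.2187] hous mm [-40.3  -2.9 199.2] toolY yaw 26.12 F [-0.1  0.4 -0.5] q [-0.7   0.5   0.22  1.82 -0.14  0.84  0.04] w 0.0174
tool cm [ 0.3  -0.16 11.42]
```

Emit:
{"name": "servo_tool", "arguments": {"steps": [{"dx":0.3,"dy":0.2,"dz":3,"twist":0,"grip":0.1},{"dx":0.3,"dy":0.2,"dz":6,"twist":0,"grip":0.1},{"dx":0.3,"dy":0.2,"dz":8.5,"twist":0,"grip":0.1},{"dx":0.3,"dy":0.2,"dz":10.5,"twist":0,"grip":0.1},{"dx":0.3,"dy":0.2,"dz":11.6,"twist":0,"grip":0.1},{"dx":0.3,"dy":0.2,"dz":11.6,"twist":0,"grip":0.1},{"dx":0.3,"dy":0.2,"dz":11.6,"twist":0,"grip":0.33},{"dx":0.3,"dy":0.2,"dz":11.6,"twist":0,"grip":0.33},{"dx":0.3,"dy":0.2,"dz":11.6,"twist":0,"grip":0.33},{"dx":0.3,"dy":0.2,"dz":11.6,"twist":0,"grip":0.33}]}}

```text
t: 8.8
tool_pos: [0.5684, 0.2905, 0.1043]
eef_rot: [0.0, 0.529, 0.849, 0.001]
force: [0.7, 1.1, -0.0]
grip_width: 0.0307
grip_force: 0.0
```

Emit:
{"name": "servo_tool", "arguments": {"steps": [{"dx":0,"dy":0,"dz":0,"twist":0,"grip":0.33},{"dx":0,"dy":0,"dz":0,"twist":0,"grip":0.33},{"dx":0,"dy":0,"dz":-3,"twist":0,"grip":0.33},{"dx":0,"dy":0,"dz":-7,"twist":0,"grip":0.33},{"dx":0,"dy":0,"dz":-11,"twist":0,"grip":0.33},{"dx":0,"dy":-4,"dz":-13,"twist":0,"grip":0},{"dx":0,"dy":-8,"dz":-13,"twist":0,"grip":0},{"dx":0,"dy":-12,"dz":-13,"twist":0,"grip":0},{"dx":0,"dy":-12,"dz":-13,"twist":0,"grip":0}]}}

```text
t: 9.55
tool_pos: [0.4527, 0.233, 0.233]
eef_rot: [-0.002, 0.529, 0.848, -0.002]
force: [-1.0, -0.4, -0.5]
grip_width: 0.0087
grip_force: 0.0
```

Run:
```python
from h import *
st()
c=cam("scene");cv2.imwrite("pics/s2.png",cv2.resize(c["color"][100:300,140:380,::-1],None,fx=3,fy=3,interpolation=3))
c=cam("side");save(c,"side2.png")
P=cloud(c).reshape(-1,3);g=(P-H)@RH*1000
im=c["color"].reshape(-1,3).astype(int);m=(im[:,0]>1.6*im[:,1])&(im[:,0]>1.6*im[:,2])&(g[:,0]>-100)&(g[:,0]<40)&(abs(g[:,1])<110)
print("red in bin side",m.sum(),np.median(g[m],0) if m.any() else None)
```

```text
t 9.55 pos [0.4527 0.233  0.233 ] hous mm [-166.4    0.8  213.5] toolY yaw 26.1 F [-1.  -0.4 -0.5] q [-0.76  0.33  0.23  2.08 -0.11  0.75 -0.01] w 0.0087
red in bin side 77 [  -5.90041778  -39.33160736 -742.76181726]
```

View pics/s2.png

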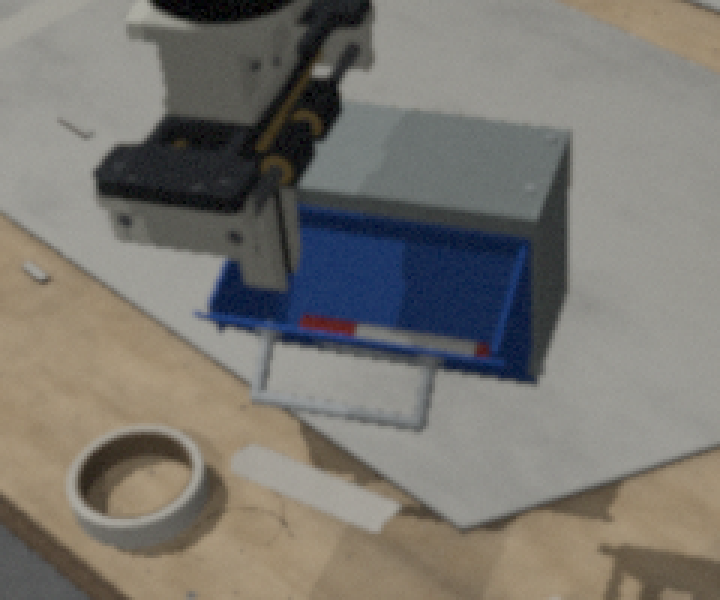

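The marker lies inside the bin, at crop (300–490, 325–350). I check its coordinates while rotating the gripper for the push.

Emit:
{"name": "servo_tool", "arguments": {"steps": [{"dx":0,"dy":0,"dz":0,"twist":-1.2,"grip":0},{"dx":0,"dy":0,"dz":0,"twist":-1.2,"grip":0},{"dx":0,"dy":0,"dz":0,"twist":-1.2,"grip":0},{"dx":0,"dy":0,"dz":0,"twist":-1.2,"grip":0},{"dx":0,"dy":0,"dz":0,"twist":-1.2,"grip":0},{"dx":0,"dy":0,"dz":0,"twist":-1.2,"grip":0},{"dx":0,"dy":0,"dz":0,"twist":-1.2,"grip":0},{"dx":0,"dy":0,"dz":0,"twist":-1.2,"grip":0},{"dx":0,"dy":0,"dz":0,"twist":-1.2,"grip":0},{"dx":0,"dy":0,"dz":0,"twist":-1.2,"grip":0}]}}

```text
t: 10.48
tool_pos: [0.4616, 0.2382, 0.2329]
eef_rot: [0.0, -0.046, 0.999, 0.0]
force: [-0.3, 0.8, 0.3]
grip_width: 0.0007
grip_force: 0.0
```

Emit:
{"name": "servo_tool", "arguments": {"steps": [{"dx":0,"dy":0,"dz":0,"twist":-0.38,"grip":0},{"dx":0,"dy":0,"dz":0,"twist":-0.38,"grip":0},{"dx":0,"dy":0,"dz":0,"twist":-0.38,"grip":0},{"dx":0,"dy":0,"dz":0,"twist":-0.38,"grip":0},{"dx":0,"dy":0,"dz":0,"twist":-0.38,"grip":0}]}}

```text
t: 10.9
tool_pos: [0.4612, 0.2378, 0.2329]
eef_rot: [0.0, -0.229, 0.974, 0.0]
force: [1.1, 0.1, -0.3]
grip_width: 0.0008
grip_force: 0.0
```

Run:
```python
from h import *
togo(H+RH@[-.145,0,.030])
c=cam("scene")
Rt=R.from_euler("y",-.75).as_matrix() # tilted bin axes in housing
for u,v in [(244,207),(258,209),(270,210),(280,212),(300,216),(301,217),(268,227)]:
    h=(pt(c,u,v)-H)@RH; print(u,v,c["color"][v,u],(h*1000).round(),"local",((Rt.T@h-[.04,0,.045])*1000).round())
```

```text
t 10.9 pos [0.4612 0.2378 0.2329] hous mm [-156.7    1.3  213.4] toolY yaw 116.42 F [ 1.1  0.1 -0.3] q [-0.45  0.34 -0.18  2.04  0.08  0.76  1.35] w 0.0008
tool cm [-1.16 -0.14 18.34]
244 207 [94 33 30] [-1. 60. 22.] local [-26.  60. -28.]
258 209 [99 71 69] [-2. 28. 23.] local [-26.  28. -27.]
270 210 [107 110 111] [-0.  1. 24.] local [-24.   1. -27.]
280 212 [115 116 114] [ -1. -21.  23.] local [-25. -21. -28.]
300 216 [73 27 24] [ -2. -66.  23.] local [-26. -66. -27.]
301 217 [66 19 22] [ -3. -68.  21.] local [-28. -68. -27.]
268 227 [149 148 143] [-15.   4. -13.] local [-60.   4. -44.]
```

Emit:
{"name": "servo_tool", "arguments": {"steps": [{"dx":0,"dy":-0.1,"dz":4,"twist":0,"grip":0},{"dx":0,"dy":-0.1,"dz":8,"twist":0,"grip":0},{"dx":0,"dy":-0.1,"dz":12,"twist":0,"grip":0},{"dx":0,"dy":-0.1,"dz":15,"twist":0,"grip":0},{"dx":0,"dy":-0.1,"dz":17,"twist":0,"grip":0},{"dx":0,"dy":-0.1,"dz":18.3,"twist":0,"grip":0},{"dx":0,"dy":-0.1,"dz":18.3,"twist":0,"grip":0}]}}

```text
t: 11.53
tool_pos: [0.4598, 0.2363, 0.0473]
eef_rot: [-0.002, -0.229, 0.973, -0.001]
force: [-1.4, 0.7, 0.2]
grip_width: 0.0003
grip_force: 0.0
```

Run:
```python
from h import *
st()
for th in np.arange(.75,-.01,-.15):
    print(th.round(2),round(-48*np.cos(th)-118*np.sin(th)-13),round(118*np.cos(th)-48*np.sin(th)-24))
```

```text
t 11.53 pos [0.4598 0.2363 0.0473] hous mm [-158.6    0.6   27.8] toolY yaw 116.5 F [-1.4  0.7  0.2] q [-0.52  0.63 -0.1   2.2   0.18  0.33  1.26] w 0.0003
0.75 -129 30
0.6 -119 46
0.45 -108 61
0.3 -94 75
0.15 -78 86
-0.0 -61 94
```

Emit:
{"name": "servo_tool", "arguments": {"steps": [{"dx":-1.5,"dy":0,"dz":0,"twist":0,"grip":0},{"dx":-2.8,"dy":0,"dz":0,"twist":0,"grip":0},{"dx":-3.3,"dy":0,"dz":-0.8,"twist":0,"grip":0},{"dx":-3.8,"dy":0,"dz":-1.6,"twist":0,"grip":0},{"dx":-4.4,"dy":0,"dz":-2.4,"twist":0,"grip":0},{"dx":-4.9,"dy":0,"dz":-3.1,"twist":0,"grip":0},{"dx":-5.6,"dy":0,"dz":-3.8,"twist":0,"grip":0},{"dx":-6.3,"dy":0,"dz":-4.5,"twist":0,"grip":0},{"dx":-7.1,"dy":0,"dz":-5.1,"twist":0,"grip":0},{"dx":-7.9,"dy":0,"dz":-5.6,"twist":0,"grip":0}]}}

```text
t: 12.37
tool_pos: [0.5296, 0.2709, 0.1072]
eef_rot: [-0.002, -0.23, 0.973, -0.001]
force: [-1.8, -0.7, 0.1]
grip_width: 0.0006
grip_force: 0.4
```

Emit:
{"name": "servo_tool", "arguments": {"steps": [{"dx":-0.6,"dy":0,"dz":-0.3,"twist":0,"grip":0},{"dx":-1.2,"dy":0,"dz":-0.6,"twist":0,"grip":0},{"dx":-1.8,"dy":0,"dz":-0.8,"twist":0,"grip":0},{"dx":-2.0,"dy":0,"dz":-0.8,"twist":0,"grip":0},{"dx":-2.0,"dy":0,"dz":-0.8,"twist":0,"grip":0}]}}

```text
t: 12.78
tool_pos: [0.5482, 0.2805, 0.1139]
eef_rot: [-0.001, -0.23, 0.973, -0.0]
force: [-4.5, -1.8, 3.9]
grip_width: 0.0006
grip_force: 2.4
```

```bash
python3 -c "
from h import *
st()"
```

```text
t 12.78 pos [0.5482 0.2805 0.1139] hous mm [-59.7   0.7  94.4] toolY yaw 116.63 F [-4.5 -1.8  3.9] q [-0.47  0.6  -0.15  1.94  0.14  0.62  1.33] w 0.0006
```

Emit:
{"name": "servo_tool", "arguments": {"steps": [{"dx":-0.3,"dy":0,"dz":0,"twist":0,"grip":0},{"dx":-0.3,"dy":0,"dz":0,"twist":0,"grip":0},{"dx":-0.3,"dy":0,"dz":0,"twist":0,"grip":0}]}}

```text
t: 13.03
tool_pos: [0.5482, 0.2805, 0.1136]
eef_rot: [-0.004, -0.23, 0.973, -0.001]
force: [-11.8, -5.5, 9.3]
grip_width: 0.0006
grip_force: 6.6
```

Emit:
{"name": "servo_tool", "arguments": {"steps": [{"dx":2,"dy":0,"dz":0,"twist":0,"grip":0},{"dx":6,"dy":0,"dz":0,"twist":0,"grip":0},{"dx":8,"dy":0,"dz":-3,"twist":0,"grip":0},{"dx":8,"dy":0,"dz":-7,"twist":0,"grip":0},{"dx":8,"dy":0,"dz":-11,"twist":0,"grip":0},{"dx":8,"dy":6,"dz":-15,"twist":0,"grip":0},{"dx":8,"dy":10,"dz":-15,"twist":0,"grip":0},{"dx":8,"dy":14,"dz":-15,"twist":0,"grip":0},{"dx":8,"dy":14,"dz":-15,"twist":0,"grip":0}]}}

```text
t: 13.78
tool_pos: [0.4156, 0.3761, 0.2659]
eef_rot: [0.001, -0.232, 0.973, 0.002]
force: [-0.5, 0.8, 0.1]
grip_width: 0.0002
grip_force: 0.0
```

Run:
```python
from h import *
st()
c=cam("scene");save(c,"s3.png")
g=(cloud(c).reshape(-1,3)-H)@RH*1000
m=(g[:,0]<-38)&(g[:,0]>-90)&(abs(g[:,1])<45)&(g[:,2]>80)&(g[:,2]<140);print("bar",m.sum(),g[m].mean(0))
f=(abs(g[:,1])<90)&(abs(g[:,0])<25)&(g[:,2]>20)&(g[:,2]<128);print("panel x vs z",np.polyfit(g[f,2],g[f,0],1))
```

```text
t 13.78 pos [0.4156 0.3761 0.2659] hous mm [-135.8  145.4  246.4] toolY yaw 116.79 F [-0.5  0.8  0.1] q [-0.67  0.36 -0.22  1.92  0.1   0.87  1.1 ] w 0.0002
bar 226 [-48.8196902   -0.65240758 120.67834837]
panel x vs z [-0.01895304 -0.94749479]
```

View pics/s3.png

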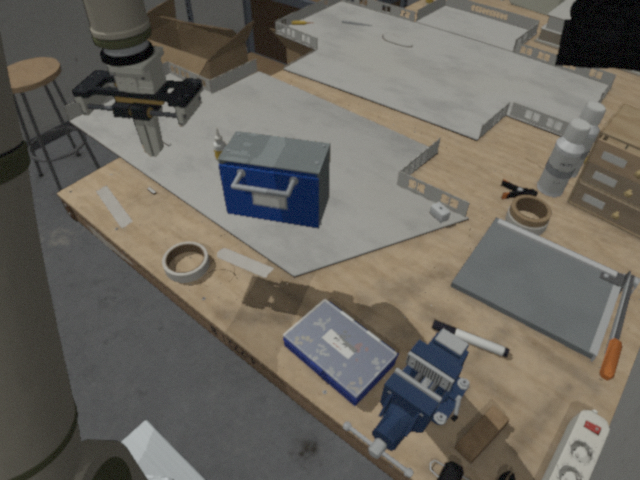

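The bin is shut: the bar measures x -48.8, the same as at the start. The tape at (187,262) and the black marker at (470,338) haven't moved, and the arm is clear.

```bash
python3 -c "
from plant import manip
print(manip.close_job())"
```

```text
the job is handed in; nothing more can be done
None
```

The job is handed in at about 14 s of the 64 s: the red marker was measured inside the tipped bin, the bin was then pushed back to its original shut position, and the black marker and tape roll look unmoved in the last picture; no verdict was returned.

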